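# Transfer hot-air nozzles to the magazine in reverse order

## Robot

A 7-joint arm with a two-finger parallel gripper is mounted at the origin on a cart in front of the work surface, level with it; the furniture and walls round the work are solid. World frame = base frame: x ahead of the robot, y to its left, z up, the work surface at z = 0. Lengths are in mm, angles in rad, forces in N, time in s.
With the tool pointing down it reaches from about 400 to 850 mm from the base axis. Payload 10.4 kg.
Tool frame: the origin (TCP) lies on the mounting face of the last link; the fingertips stand 182 mm ahead of it and the grasp point (between the pads) lies 164 mm ahead of it; x points along the fingers, y is the direction in which the jaws open and shut, and the axes are right-handed (so a half turn about x gives the same grasp; the last joint's range is limited). The gripper opens to 87 mm and grips with 3 to 60 N. Pads are 19 mm wide; open, the fingers measure 117 mm over their backs; the gripper's body (75 mm by 190 mm) begins 51 mm behind the grasp point.
Start: joints at [1.225, 0.332, -0.065, 1.46, 0.022, 1.35, -0.088], TCP at [198.278, -592.721, 404.776] pointing down, gripper open.
Joint ranges: [-2.6, 2.6], [-0.5, 2.12], [-1.47, 1.34], [0.16, 2.42], [-1.27, 4.41], [0.06, 2.06], [-2.6, 2.6]. Speed limits (rad/s): [2.22, 2.22, 2.79, 2.79, 3.14, 3.14, 3.14].

## Interface

Orientations are given as a rotation vector (axis times angle).
In Python, from workcell import readout, vision, arm gives the robot as it stands.
- The arm moves only by the tool send_rows, never from a script. Its argument "commands" is text: rows parted by semicolons, each of 4 numbers parted by spaces: the shift along the tool's x, y, z in cm, then the turn about the tool's x in degrees. In form: x y z yaw; .... A call has exactly 10 rows; each row shifts and turns the pose as measured when the row begins, along the tool's axes as they then stand; what a row does not reach is not made up. A row lasts 1/12 s, in which the tool goes at most 41.7 mm and 7.16 degrees, less where a joint would pass 70% of its speed; a pose out of reach is approached as far as the arm can. A call with a gripper value outside its range is refused whole. "claw" is the closure in counts, from 0 (fully open) to 255 (shut), set as the call begins (left out, the last holds). The fingers move at their own pace and stop on an object; "newtons" is the grip in N (left out, the last holds). Time passes only in rows, so rows that do not move let the fingers close, or fill a call up. It gives the time, the measured TCP pose, the force and the opening at its end, in the units of the state.
- readout.state(): the state, without advancing time (a new reading comes with each control period).
- vision.snapshot(name): name is "scene" or "top" or "wrist"; returns a dict with "color" (480x640x3 uint8, blue, green, red), "vertical_fov" (degrees; the focal length in pixels is half the picture's height over the tangent of half this angle, whatever the lens; pixels are square), "cx", "cy" (the principal point, pixels), "xyz" and "attitude" of the camera in the world; the wrist camera has in their place "hand_eye" (4x4, takes a point from camera to tool coordinates, whose origin is the TCP and whose axes are the tool frame's). Camera axes: x right, y down, z forward; pixel columns grow to the right and rows downward; lengths in mm; the calibration is good to about 2 mm. A picture is of the moment at which its call begins: read the wrist's pose just before it. There is no depth.
- arm.finish_job(): hands the job in, once; it reports no verdict.
The state is a dict: "clock": time; "q": joint angles; "dq": joint speeds; "joint_torque": joint torques, N m; "ee_pos": TCP position; "tool_rot": TCP orientation; "contact_force": force on the tool from outside, world axes, zero at the start; "ft_torque": the same for the moment, N m; "finger_gap": finger opening in mm.
Only numpy, scipy, OpenCV 4.12 (cv2) and the standard library are available. Lean on these libraries where they do the work, as an engineer would, in place of code of your own. Each camera call takes 0.05 s, during which the arm holds its last target. There are 200 camera calls.

## Task

Move the four cleaned hot-air nozzles from the black cups of the cleaning rack to the aluminium nozzle magazine, one in each bay and in reverse order: the nozzle now leftmost in the rack goes in the rightmost bay, the next one in the bay beside it, and so on, so that the rightmost ends up leftmost (left and right as the robot sees them). Stand every nozzle upright on its collar, flat on the floor of its bay, and never let one fall over.

Things in the scene. Friction and masses are not known exactly. Their poses are not given: they have to be found in the camera images.
- nozzle_pin: thin-tube nozzle: neck narrows by a cone to an upright tube 7 mm in diameter; 72 mm tall. Bare steel, about 90 g, stands upright on a round clamp collar 34 mm in diameter and 10 mm high; above it a plain round neck 25 mm in diameter from 12 to 44 mm height, the place to grip. Origin: centre of the underside of the collar; z up along its axis
- nozzle_round: plain round nozzle, the shortest: the 25 mm neck just runs on to a round open mouth; 53 mm tall. Bare steel, about 90 g, stands upright on a round clamp collar 34 mm in diameter and 10 mm high; above it a plain round neck 25 mm in diameter from 12 to 44 mm height, the place to grip. Origin: centre of the underside of the collar; z up along its axis
- nozzle_square: square nozzle: a 21 x 21 mm open square box on the neck; 66 mm tall. Bare steel, about 90 g, stands upright on a round clamp collar 34 mm in diameter and 10 mm high; above it a plain round neck 25 mm in diameter from 12 to 44 mm height, the place to grip. Origin: centre of the underside of the collar; z up along its axis
- nozzle_slot: slot nozzle: a narrow flat head 8 x 25 mm (long side along its own y) on the neck; 70 mm tall. Bare steel, about 90 g, stands upright on a round clamp collar 34 mm in diameter and 10 mm high; above it a plain round neck 25 mm in diameter from 12 to 44 mm height, the place to grip. Origin: centre of the underside of the collar; z up along its axis
- cup_1: one of the four identical black square cups in a row on the cleaning rack, the one that holds nozzle_pin at the start (which place of the row it takes varies): fixed, 52 x 52 mm outside, 48 mm inside, 10 mm high, walls 2 mm, floor 2 mm thick. Origin: centre of its underside, 4 mm above the bench; z up
- cup_2: one of the four identical black square cups in a row on the cleaning rack, the one that holds nozzle_round at the start (which place of the row it takes varies): fixed, 52 x 52 mm outside, 48 mm inside, 10 mm high, walls 2 mm, floor 2 mm thick. Origin: centre of its underside, 4 mm above the bench; z up
- cup_3: one of the four identical black square cups in a row on the cleaning rack, the one that holds nozzle_square at the start (which place of the row it takes varies): fixed, 52 x 52 mm outside, 48 mm inside, 10 mm high, walls 2 mm, floor 2 mm thick. Origin: centre of its underside, 4 mm above the bench; z up
- cup_4: one of the four identical black square cups in a row on the cleaning rack, the one that holds nozzle_slot at the start (which place of the row it takes varies): fixed, 52 x 52 mm outside, 48 mm inside, 10 mm high, walls 2 mm, floor 2 mm thick. Origin: centre of its underside, 4 mm above the bench; z up
- cleaning_rack: cleaning rack: fixed steel plate 64 x 250 x 4 mm with the row of four black cups along its y, 54 mm from centre to centre. Origin: centre of its underside on the bench; x away from the robot, y to the robot's left (turned by up to 20 degrees), z up. A tall monitor screen stands 0.45 m to the left, 0.6 m ahead: come to the rows from the robot's side. A board holder with an upright lever stands nearer, left of the middle
- magazine: nozzle magazine: fixed one-piece aluminium tray 59 x 227 mm and 12 mm high with a screwed foot at each end (257 mm over the feet), dark floor 4 mm thick, and a single row of four empty square bays 53 mm wide inside, walls 3 mm; bay centres at y = -84, -28, +28, +84 mm, x = 0. Origin: centre of its underside on the bench; x along its short side away from the robot, y along the row to the robot's left (turned by up to 20 degrees), z up
Not all that is in view belongs to the job. Leave any orange look-alike of the nozzle_round alone.

How it is judged:
By the outcome, as a careful person would: the job done as asked, in the order asked, and still so for the second after the job is handed in, with the robot touching nothing.
It also fails if it takes over 96 s, if anything falls off the work surface, if the arm or the gripper's body presses on something with over 40 N, if the wrist force passes 120 N, or if a joint passes its speed limit or range.

## Working session

There is one attempt and no reset: what is moved stays moved. The work goes in short steps, Python scripts to look and compute and a tool call to move; the robot and the scene stay as the last step left them, time stands still between calls to the robot, and variables do not carry over. Pictures are saved under pics/ and viewed, about 12 in all and at most 16, crops included, and the job is handed in when it is done.

Besides the shell and the picture viewer there is one more tool, called by a JSON object that holds its "op" and its "data". send_rows: Moves the arm, as the interface text tells. Its arguments: {"type":"object","properties":{"commands":{"type":"string"},"claw":{"type":"number"},"newtons":{"type":"number"}},"required":["commands"]}

```bash
ls; mkdir -p pics; cat > h.py <<'E'
import numpy as np, cv2
from scipy.spatial.transform import Rotation as R
from workcell import readout, vision, arm
def snap(n):
    s=readout.state(); d=vision.snapshot(n); d['state']=s; return d
def cam(d):
    f=240/np.tan(np.radians(d['vertical_fov'])/2)
    if 'hand_eye' in d:
        H=np.array(d['hand_eye']); s=d['state']; Rt=R.from_rotvec(s['tool_rot']).as_matrix()
        return f,Rt@H[:3,:3],Rt@H[:3,3]+np.array(s['ee_pos'])
    a=np.array(d['attitude']); M=R.from_rotvec(a).as_matrix() if a.size==3 else a
    return f,M,np.array(d['xyz'])
def plane(d,u,v,z):
    f,M,c=cam(d); r=M@np.array([(u-d['cx'])/f,(v-d['cy'])/f,1]); return c+r*(z-c[2])/r[2]
def proj(d,p):
    f,M,c=cam(d); q=M.T@(np.array(p)-c); return d['cx']+f*q[0]/q[2],d['cy']+f*q[1]/q[2]
E
python3 - <<'E'
from h import *
s=readout.state(); print(s)
for n in('top','scene','wrist'):
    d=snap(n); cv2.imwrite(f'pics/{n}0.png',d['color']); f,M,c=cam(d); print(n,f,d['cx'],d['cy'],c,M.round(3).tolist())
E
```

```text
pics
{'clock': 0.0, 'q': array([ 1.22537803,  0.33280993, -0.06469498,  1.46094193,  0.02158044,
        1.34994443, -0.08851558]), 'dq': array([ 6.91430665e-04, -8.04496062e-04,  9.29521636e-05,  1.27318672e-03,
       -6.24739116e-05, -8.78711212e-04, -1.42544877e-03]), 'joint_torque': array([-1.11740241e-05, -6.23253393e+01,  2.42707384e-02, -3.89891624e+01,
       -6.14427798e-02,  3.98190378e-02,  1.70335729e-04]), 'ee_pos': array([ 198.23435835, -592.57545364,  403.99215351]), 'tool_rot': array([ 2.04715229,  0.33480475, -2.04772717]), 'contact_force': array([-0.11026077, -0.38493651, -0.47260499]), 'ft_torque': array([ 0.02081904, -0.02956076, -0.01029699]), 'finger_gap': 86.95547082634994}
top 496.41528574398427 314.3348051021726 241.905552167103 [374.35022726 -69.89701191 919.52533846] [[0.1, -0.97, 0.224], [-0.995, -0.098, 0.02], [0.003, -0.225, -0.974]]
scene 613.7154169551229 319.2758882064145 231.53873268771994 [-121.85229807  583.11772205  678.7055492 ] [[-0.683, -0.406, 0.607], [-0.731, 0.391, -0.56], [-0.01, -0.826, -0.564]]
wrist 373.2778976289322 326.42089204690546 241.84789086457462 [ 275.39440128 -566.94263866  384.49108959] [[0.319, -0.905, -0.28], [-0.948, -0.305, -0.093], [-0.001, 0.295, -0.955]]
```

View pics/top0.png

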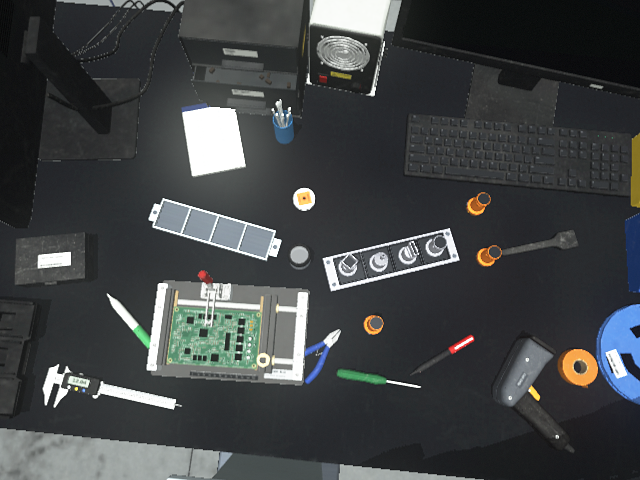

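View pics/scene0.png

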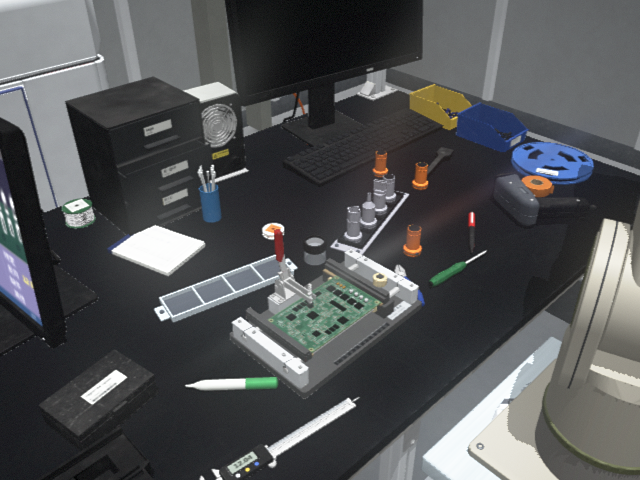

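Top view: the magazine is at about (215,228) and the rack at about (392,260), with nozzles near (347,264), (380,262), (407,255) and (436,244). The orange look-alikes at (479,203), (489,255) and (373,324) are all outside the rack. I'll measure and view one enlarged crop.

```bash
python3 - <<'E'
from h import *
d=snap('top'); im=d['color']
g=cv2.cvtColor(im,cv2.COLOR_BGR2GRAY)
a=cv2.resize(im[185:300,315:470],None,fx=5,fy=5,interpolation=cv2.INTER_CUBIC)
cv2.imwrite('pics/c1.png',a)
for name,(x0,x1,y0,y1),z in(('mag',(140,288,190,265),12),('rack',(318,465,222,296),4)):
    m=np.zeros_like(g); m[y0:y1,x0:x1]=(g[y0:y1,x0:x1]>90)
    m=cv2.morphologyEx(m,cv2.MORPH_OPEN,np.ones((2,2)))
    n,l,st,ce=cv2.connectedComponentsWithStats(m)
    k=1+np.argmax(st[1:,2]*st[1:,3]); pts=np.argwhere(l==k)[:,::-1].astype(np.float32)
    w=np.array([plane(d,u,v,z)[:2] for u,v in pts],np.float32)
    r=cv2.minAreaRect(w); print(name,r,cv2.boxPoints(r).tolist(), [proj(d,[*p,z]) for p in cv2.boxPoints(r)])
# cup centres guess, pixel rays
for u,v in[(347,264),(380,262),(407,255),(436,244)]: print(plane(d,u,v,60).round())
E
```

```text
mag ((586.8533935546875, 136.6769561767578), (256.25592041015625, 61.93886947631836), 79.3001480102539) [[532.6336669921875, 16.526634216308594], [593.49560546875, 5.026817321777344], [641.0731201171875, 256.8272705078125], [580.211181640625, 268.32708740234375]] [(np.float64(275.19143452659995), np.float64(264.44061134516005)), (np.float64(285.05431272360386), np.float64(233.3817451042292)), (np.float64(157.16233048103086), np.float64(196.55575166139187)), (np.float64(145.63710906535061), np.float64(226.57087999732522))]
rack ((564.5485229492188, -199.05511474609375), (65.31918334960938, 250.42489624023438), 19.299509048461914) [[492.3407897949219, -91.67333984375], [575.1077880859375, -328.0252685546875], [636.7562255859375, -306.4368896484375], [553.9892578125, -70.0849609375]] [(np.float64(331.0721835313607), np.float64(292.3436575496946)), (np.float64(460.4920980513263), np.float64(261.1747694222477)), (np.float64(450.25529162514476), np.float64(228.417022079242)), (np.float64(322.656709590572), np.float64(258.62447031578574))]
[ 538. -114.   60.]
[ 547. -171.   60.]
[ 564. -218.   60.]
[ 590. -268.   60.]
```

View pics/c1.png

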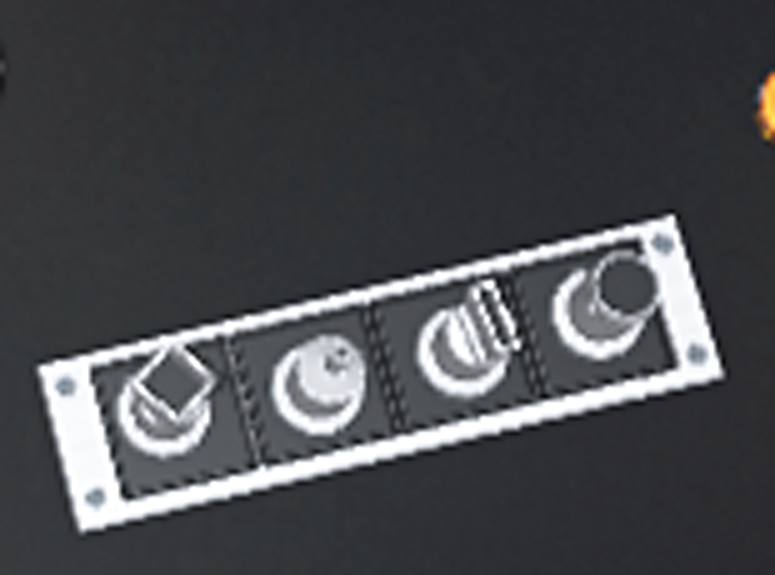

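Rack from left to right, crop pixels: square (164,413), pin (318,385), slot (465,350), round (600,312). All four are grey steel in the cups. The orange ones are not in the rack, so I leave them alone. Next I'll locate the lever, since it limits how the jaws can sit at the magazine, and work out the first move.

```bash
cat >> h.py <<'E'
def ax(t):  # unit rack/magazine axes for yaw t deg
    c,s=np.cos(np.radians(t)),np.sin(np.radians(t)); return np.array([c,s]),np.array([-s,c])
RT,MT=19.3,-10.7
MC=np.array([586.9,136.7]); BAY=[MC+k*ax(MT)[1] for k in(-84,-28,28,84)]
def show(xy,z,jaw=None,ref=None):
    """shift from the pose to TCP target; jaw: wanted world heading (deg, mod 180) of tool y"""
    s=readout.state(); M=R.from_rotvec(s['tool_rot']).as_matrix(); p=np.array(s['ee_pos'])
    h=np.degrees(np.arctan2(M[1,1],M[0,1])); turn=0
    if jaw is not None: turn=-((jaw-h+90)%180-90)   # tool x down: +turn lowers heading
    M2=M@R.from_rotvec([np.radians(turn),0,0]).as_matrix()
    D=np.array([*xy,z])-p
    print('t',round(s['clock'],2),'pos',p.round(1),'q7 %.2f'%s['q'][6],'jawhead %.1f'%h,'down',M[:,0].round(3),'gap %.1f'%s['finger_gap'],'turn %.1f'%turn,'F',np.round(s['contact_force'],1))
    print('  shift cm in present axes',(M.T@D/10).round(2),'after turn',(M2.T@D/10).round(2))
E
python3 - <<'E'
from h import *
P={}
for n in('top','scene'):
    d=snap(n); h=cv2.cvtColor(d['color'],cv2.COLOR_BGR2HSV); b=(193,215,262,300) if n=='top' else(268,292,222,268)
    m=(((h[...,0]<8)|(h[...,0]>172))&(h[...,1]>140)&(h[...,2]>60))
    k=np.zeros_like(m); k[b[2]:b[3],b[0]:b[1]]=1; ys,xs=np.where(m&k); print(n,xs.min(),xs.max(),ys.min(),ys.max())
    P[n]=(d,xs,ys)
def tri(a,b):
    L=[]
    for n,(u,v) in(('top',a),('scene',b)):
        d=P[n][0]; f,M,c=cam(d); r=M@[(u-d['cx'])/f,(v-d['cy'])/f,1]; L.append((c,r/np.linalg.norm(r)))
    A=sum(np.eye(3)-np.outer(r,r) for c,r in L); B=sum((np.eye(3)-np.outer(r,r))@c for c,r in L); return np.linalg.solve(A,B).round(1)
print('mean',tri(*[(P[n][1].mean(),P[n][2].mean()) for n in('top','scene')]))
d=P['scene'][0]; xs,ys=P['scene'][1:]; i=ys.argmin(); t=(xs[ys<ys.min()+4].mean(),ys.min())
for q in((200,271),(204,273),(208,276)): print(tri(q,t))
d=P['top'][0]
for n,u,v in(('sq',347.8,267.6),('pin',378.6,262),('slot',408,255),('round',435,247.4)): print(n,plane(d,u,v,16)[:2].round(1))
C=np.array([564.5,-199.1])
for k in(81,27,-27,-81): print('cup',(C+k*ax(RT)[1]).round(1))
print('bays',np.round(BAY,1).tolist())
show(C-60*ax(RT)[0],400,RT)
E
```

```text
top 198 211 270 282
scene 274 283 229 260
mean [479.7 113.8 137.9]
[482.8 114.5 164.6]
[483.  110.7 161.8]
[482.  107.  159.4]
sq [ 539.5 -117.9]
pin [ 555.7 -173.7]
slot [ 574.4 -227.2]
round [ 593.9 -276.4]
cup [ 537.7 -122.7]
cup [ 555.6 -173.6]
cup [ 573.4 -224.6]
cup [ 591.3 -275.5]
bays [[571.3, 54.2], [581.7, 109.2], [592.1, 164.2], [602.5, 219.2]]
t 0.3 pos [ 198.2 -592.7  404.5] q7 -0.09 jawhead -71.5 down [-0.  0. -1.] gap 87.1 turn 89.2 F [-0.3 -0.7 -0.9]
  shift cm in present axes [  0.46 -25.62 -41.22] after turn [  0.46 -41.58  25.04]
```

{"op": "send_rows", "data": {"commands": "0 0 0 7;0 0 0 7;0 0 0 7;0 0 0 7;0 0 0 7;0 0 0 7;0 0 0 7;0 0 0 7;0 0 0 7;0 0 0 7", "claw": 0, "newtons": 30}}

```text
clock: 1.13
ee_pos: [198.0, -592.5, 403.5]
tool_rot: [-1.665, 0.83, 1.667]
contact_force: [0.5, 0.2, 0.8]
finger_gap: 87.0
```

```bash
python3 -c "
from h import *
show((565,-199),400,-145)"
```

```text
t 1.13 pos [ 198.  -592.5  403.5] q7 -1.30 jawhead -143.0 down [-0.001  0.002 -1.   ] gap 87.0 turn 2.0 F [0.5 0.2 0.8]
  shift cm in present axes [  0.41 -52.99   9.37] after turn [  0.41 -52.63  11.18]
```

{"op": "send_rows", "data": {"commands": "0 0 0 2;0 -3.7 0.8 0;0 -3.7 0.8 0;0 -3.7 0.8 0;0 -3.7 0.8 0;0 -3.7 0.8 0;0 -3.7 0.8 0;0 -3.7 0.8 0;0 -3.7 0.8 0;0 -3.7 0.8 0"}}

```text
clock: 1.97
ee_pos: [434.4, -342.2, 402.0]
tool_rot: [-1.621, 0.88, 1.627]
contact_force: [0.4, -0.3, -0.1]
finger_gap: 86.8
```

```bash
python3 -c "
from h import *
show((565,-199),380,-145)"
```

```text
t 1.97 pos [ 434.4 -342.2  402. ] q7 -2.00 jawhead -146.7 down [-0.005 -0.001 -1.   ] gap 86.8 turn -1.7 F [ 0.4 -0.3 -0.1]
  shift cm in present axes [  2.11 -18.79   4.81] after turn [  2.11 -18.92   4.24]
```

{"op": "send_rows", "data": {"commands": "0 -3.2 0.8 0;0 -3.2 0.8 0;0 -3.2 0.8 0;0 -3.2 0.8 0;0 -3.2 0.8 0;0 -2 0.5 0;0 0 0 0;0 0 0 0;0 0 0 0;0 0 0 0"}}

```text
clock: 2.8
ee_pos: [569.7, -188.5, 401.2]
tool_rot: [-1.629, 0.867, 1.634]
contact_force: [0.2, -0.1, -0.4]
finger_gap: 87.0
```

```bash
python3 -c "
from h import *
d=snap('wrist'); im=d['color'].copy(); show((565,-199),380,-145)
for p in[(539.5,-117.9,16),(555.7,-173.7,16),(574.4,-227.2,16),(593.9,-276.4,16)]:
    u,v=proj(d,p); print(u,v)
np.save('w1.npy',d,allow_pickle=True)
cv2.imwrite('pics/w1.png',im)"
```

```text
t 2.85 pos [ 569.6 -188.8  401.2] q7 -2.36 jawhead -146.0 down [-0.003  0.002 -1.   ] gap 86.7 turn -1.0 F [ 0.2 -0.5  0.5]
  shift cm in present axes [ 2.12  0.95 -0.6 ] after turn [ 2.12  0.96 -0.58]
312.0513116307016 280.4894858867406
329.0574732130235 230.1891039028951
344.1386821823016 175.8518610107639
357.24247473973287 119.93275319847649
```

View pics/w1.png

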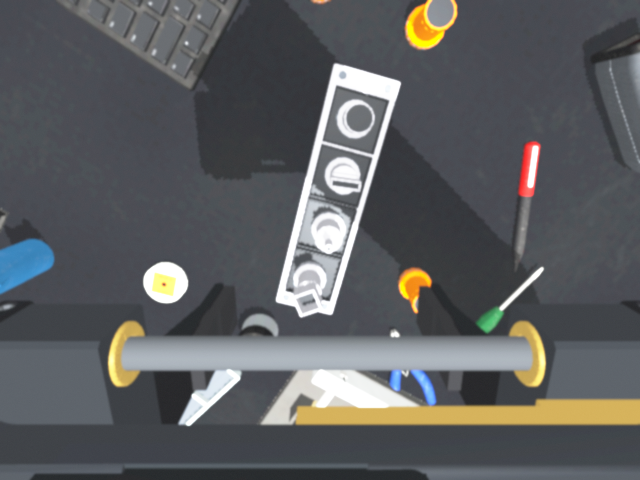

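The wrist view agrees with the plan: collars at about (310,278) square, (327,231) pin, (342,176) slot and (355,120) round, all within about 2 px of prediction. I'll start with the square one.

```bash
python3 -c "
from h import *
show((539.5,-117.9),201,-145)"
```

```text
t 2.85 pos [ 569.6 -188.8  401.2] q7 -2.36 jawhead -146.0 down [-0.003  0.002 -1.   ] gap 86.7 turn -1.0 F [ 0.2 -0.5  0.5]
  shift cm in present axes [20.04 -1.5   7.5 ] after turn [20.04 -1.63  7.48]
```

{"op": "send_rows", "data": {"commands": "2.5 -0.5 2.5 0;2.5 -0.5 2.5 0;2.5 -0.5 2.5 0;0 0 0 0;0 0 0 0;0 0 0 0;0 0 0 0;0 0 0 0;0 0 0 0;0 0 0 0"}}

```text
clock: 3.68
ee_pos: [536.4, -127.5, 327.1]
tool_rot: [-1.624, 0.883, 1.615]
contact_force: [0.6, 1.4, 0.2]
finger_gap: 87.2
```

```bash
python3 -c "
from h import *
show((539.5,-117.9),201,-145)"
```

```text
t 3.68 pos [ 536.4 -127.5  327.1] q7 -2.47 jawhead -147.1 down [ 0.003 -0.004 -1.   ] gap 87.2 turn -2.1 F [0.6 1.4 0.2]
  shift cm in present axes [12.61 -0.78  0.71] after turn [12.61 -0.8   0.68]
```

{"op": "send_rows", "data": {"commands": "0 0 0 -6;2 -0.8 0.8 0;2 0 0 0;2 0 0 0;2 0 0 0;0 0 0 0;0 0 0 0;0 0 0 0;0 0 0 0;0 0 0 0"}}

```text
clock: 4.52
ee_pos: [541.6, -119.7, 251.5]
tool_rot: [-1.706, 0.807, 1.675]
contact_force: [0.2, -0.7, 0.0]
finger_gap: 87.1
```

```bash
python3 -c "
from h import *
show((539.5,-117.9),201,-141)"
```

```text
t 4.52 pos [ 541.6 -119.7  251.5] q7 -2.41 jawhead -141.0 down [ 0.014 -0.007 -1.   ] gap 87.1 turn 0.0 F [ 0.2 -0.7  0. ]
  shift cm in present axes [5.05 0.08 0.35] after turn [5.05 0.08 0.35]
```

{"op": "send_rows", "data": {"commands": "1.5 0.1 0.35 0;1.5 0 0 0;1.2 0 0 0;0.8 0 0 0;0 0 0 0;0 0 0 0;0 0 0 0;0 0 0 0;0 0 0 0;0 0 0 0"}}

```text
clock: 5.35
ee_pos: [542.7, -118.9, 207.0]
tool_rot: [-1.715, 0.804, 1.663]
contact_force: [-0.2, -0.9, -0.6]
finger_gap: 86.6
```

```bash
python3 -c "
from h import *
show((539.5,-117.9),201,-141)
d=snap('wrist'); cv2.imwrite('pics/w2.png',d['color'])"
```

```text
t 5.35 pos [ 542.7 -118.9  207. ] q7 -2.44 jawhead -141.0 down [ 0.026 -0.01  -1.   ] gap 86.6 turn -0.0 F [-0.2 -0.9 -0.6]
  shift cm in present axes [0.59 0.2  0.29] after turn [0.59 0.2  0.29]
```

View pics/w2.png

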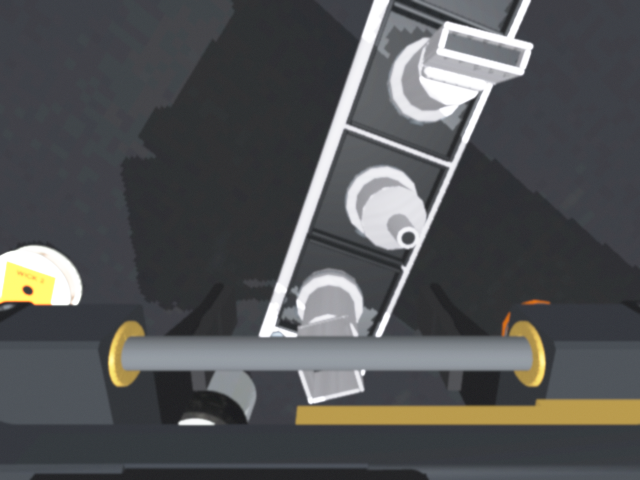

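```bash
cat >> h.py <<'E'
_s=show
def show(xy,z,jaw=None):
    s=readout.state(); M=R.from_rotvec(s['tool_rot']).as_matrix(); g=np.array(s['ee_pos'])+164*M[:,0]
    print('q',s['q'].round(2),'grasp pt',g.round(1)); dx=M[:,0]*164+[0,0,164]
    _s(np.array(xy)-dx[:2],z,jaw)
E
python3 -c "
from h import *
show((539.5,-117.9),201,-141)"
```

```text
q [ 0.37  0.39 -0.28  1.85  0.14  0.9  -2.44] grasp pt [ 547.1 -120.5   43.2]
t 5.4 pos [ 542.7 -118.9  207.1] q7 -2.44 jawhead -141.0 down [ 0.026 -0.01  -1.   ] gap 87.2 turn -0.0 F [0.1 0.8 0.3]
  shift cm in present axes [0.59 0.43 0.69] after turn [0.59 0.43 0.69]
```

```bash
python3 -c "
from h import *
d=snap('wrist')
for p in((331,302),(383,208),(425,80)): print(plane(d,*p,16).round(1))"
```

```text
[ 543.7 -119.8   16. ]
[ 555.3 -172.6   16. ]
[ 578.2 -225.7   16. ]
```

{"op": "send_rows", "data": {"commands": "0 0.3 0.45 0;0.2 0 0 0;0.2 0 0 0;0.2 0 0 0;0 0 0 0;0 0 0 0;0 0 0 0;0 0 0 0;0 0 0 0;0 0 0 0"}}

```text
clock: 6.28
ee_pos: [537.0, -117.1, 200.2]
tool_rot: [-1.715, 0.805, 1.663]
contact_force: [-0.5, -0.5, -0.2]
finger_gap: 87.0
```

{"op": "send_rows", "data": {"commands": "0 0 0 0;0 0 0 0;0 0 0 0;0 0 0 0;0 0 0 0;0 0 0 0;0 0 0 0;0 0 0 0;0 0 0 0;0 0 0 0", "claw": 255, "newtons": 25}}

```text
clock: 7.12
ee_pos: [537.2, -117.1, 200.4]
tool_rot: [-1.715, 0.804, 1.663]
contact_force: [1.5, 0.1, 0.2]
finger_gap: 28.5
```

```bash
python3 -c "
from h import *
show((542,-119),201,-141)"
```

```text
q [ 0.37  0.38 -0.28  1.87  0.14  0.88 -2.44] grasp pt [ 541.5 -118.8   36.5]
t 7.12 pos [ 537.2 -117.1  200.4] q7 -2.44 jawhead -141.0 down [ 0.027 -0.01  -1.   ] gap 28.5 turn -0.0 F [1.5 0.1 0.2]
  shift cm in present axes [-0.06 -0.02 -0.05] after turn [-0.06 -0.02 -0.05]
```

{"op": "send_rows", "data": {"commands": "0 0 0 0;0 0 0 0;0 0 0 0;-0.5 0 0 0;-1 0 0 0;-1.5 0 0 0;-1.5 0 0 0;-1.5 0 0 0;-1.5 0 0 0;-1.5 0 0 0"}}

```text
clock: 7.95
ee_pos: [533.0, -115.8, 294.2]
tool_rot: [-1.71, 0.806, 1.67]
contact_force: [0.5, 0.9, -1.4]
finger_gap: 23.7
```

```bash
python3 -c "
from h import *
show(BAY[0],296,-110)"
```

```text
q [ 0.39  0.26 -0.29  1.8   0.09  1.07 -2.4 ] grasp pt [ 536.2 -117.2  130.2]
t 7.95 pos [ 533.  -115.8  294.2] q7 -2.40 jawhead -141.0 down [ 0.02  -0.008 -1.   ] gap 23.7 turn -31.0 F [ 0.5  0.9 -1.4]
  shift cm in present axes [ -0.26 -13.51  11.11] after turn [ -0.26 -17.3    2.56]
```

{"op": "send_rows", "data": {"commands": "0 0 0 -6.2;0 0 0 -6.2;0 0 0 -6.2;0 0 0 -6.2;0 0 0 -6.2;0 -2.5 0.4 0;0 -3 0.4 0;0 -3 0.4 0;0 -3 0.4 0;0 -2.5 0.4 0"}}

```text
clock: 8.78
ee_pos: [559.1, 20.1, 307.0]
tool_rot: [-2.079, 0.355, 2.011]
contact_force: [0.1, -0.0, -0.5]
finger_gap: 24.4
```

```bash
python3 -c "
from h import *
show(BAY[0],220,-110)"
```

```text
q [ 0.25  0.29 -0.44  1.75  0.16  1.1  -2.14] grasp pt [564.2  17.5 143.1]
t 8.78 pos [559.1  20.1 307. ] q7 -2.14 jawhead -109.1 down [ 0.031 -0.016 -0.999] gap 24.4 turn 0.9 F [ 0.1 -0.  -0.5]
  shift cm in present axes [ 8.66 -3.74  0.82] after turn [ 8.66 -3.73  0.88]
```

{"op": "send_rows", "data": {"commands": "0 -1.8 0.4 0;0 -1.8 0.4 0;1.5 0 0 0;1.5 0 0 0;1.5 0 0 0;1.2 0 0 0;0 0 0 0;0 0 0 0;0 0 0 0;0 0 0 0"}}

```text
clock: 9.62
ee_pos: [565.4, 67.0, 256.3]
tool_rot: [-2.091, 0.34, 2.008]
contact_force: [0.7, 0.8, -0.3]
finger_gap: 24.5
```

```bash
python3 -c "
from h import *
show(BAY[0],199.5,-110)
d=snap('wrist'); cv2.imwrite('pics/w3.png',d['color'])
for b in BAY: print(proj(d,[*b,4]))"
```

```text
q [ 0.18  0.37 -0.45  1.77  0.21  1.01 -2.25] grasp pt [571.7  64.9  92.4]
t 9.62 pos [565.4  67.  256.3] q7 -2.25 jawhead -108.5 down [ 0.038 -0.013 -0.999] gap 24.5 turn 1.5 F [ 0.7  0.8 -0.3]
  shift cm in present axes [ 5.69  1.03 -0.08] after turn [ 5.69  1.03 -0.1 ]
(np.float64(341.56290762447446), np.float64(256.37857794188636))
(np.float64(258.12439000282234), np.float64(267.1267014947433))
(np.float64(175.94551013770953), np.float64(277.71256494728897))
(np.float64(94.99795735932085), np.float64(288.1398151353694))
```

View pics/w3.png

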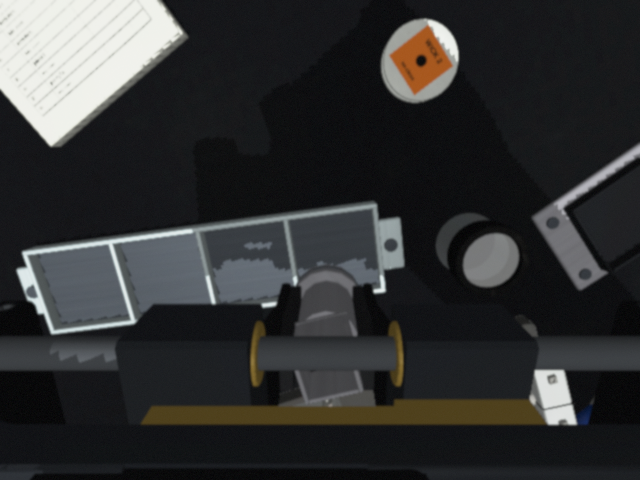

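{"op": "send_rows", "data": {"commands": "0 1 0 0;1 0 0 0;1 0 0 0;1 0 0 0;1 0 0 0;0.7 0 0 0;0.3 0 0 0;0 0 0 0;0 0 0 0;0 0 0 0"}}

```text
clock: 10.5
ee_pos: [564.0, 55.2, 200.9]
tool_rot: [-2.09, 0.341, 2.008]
contact_force: [0.5, 0.4, -0.5]
finger_gap: 24.2
```

```bash
python3 -c "
from h import *
show(BAY[0],199.5,-110)"
```

```text
q [ 0.17  0.43 -0.43  1.82  0.25  0.9  -2.26] grasp pt [570.2  53.   37.1]
t 10.5 pos [564.   55.2 200.9] q7 -2.26 jawhead -108.5 down [ 0.038 -0.013 -0.999] gap 24.2 turn 1.5 F [ 0.5  0.4 -0.5]
  shift cm in present axes [ 0.15 -0.14 -0.06] after turn [ 0.15 -0.14 -0.06]
```

{"op": "send_rows", "data": {"commands": "0.1 0 0 0;0.1 0 0 0;0.05 0 0 0;0 0 0 0;0 0 0 0;0 0 0 0;0 0 0 0;0 0 0 0;0 0 0 0;0 0 0 0"}}

```text
clock: 11.33
ee_pos: [564.9, 55.5, 200.2]
tool_rot: [-2.093, 0.34, 2.004]
contact_force: [0.3, -0.3, 0.0]
finger_gap: 23.9
```

```bash
python3 -c "
from h import *
show(BAY[0],199.5,-110)"
```

```text
q [ 0.17  0.44 -0.43  1.82  0.25  0.9  -2.26] grasp pt [571.7  53.3  36.4]
t 11.33 pos [564.9  55.5 200.2] q7 -2.26 jawhead -108.5 down [ 0.041 -0.013 -0.999] gap 23.9 turn 1.5 F [ 0.3 -0.3  0. ]
  shift cm in present axes [ 0.07 -0.07  0.06] after turn [ 0.07 -0.06  0.06]
```

{"op": "send_rows", "data": {"commands": "0.2 0 0 0;0 0 0 0;0.2 0 0 0;0 0 0 0;0 0 0 0;0 0 0 0;0 0 0 0;0 0 0 0;0 0 0 0;0 0 0 0"}}

```text
clock: 12.17
ee_pos: [565.9, 55.6, 198.6]
tool_rot: [-2.096, 0.341, 2.002]
contact_force: [-0.0, -0.0, 1.8]
finger_gap: 24.1
```

```bash
python3 -c "
from h import *
show(BAY[0],199.5,-110)"
```

```text
q [ 0.17  0.44 -0.43  1.82  0.26  0.9  -2.27] grasp pt [573.1  53.3  34.7]
t 12.17 pos [565.9  55.6 198.6] q7 -2.27 jawhead -108.5 down [ 0.044 -0.014 -0.999] gap 24.1 turn 1.5 F [-0.  -0.   1.8]
  shift cm in present axes [-0.1  -0.03  0.19] after turn [-0.1  -0.02  0.19]
```

{"op": "send_rows", "data": {"commands": "0 0 0 0;0 0 0 0;0 0 0 0;0 0 0 0;0 0 0 0;0 0 0 0;0 0 0 0;0 0 0 0;0 0 0 0;0 0 0 0", "claw": 128}}

```text
clock: 13.0
ee_pos: [565.9, 55.5, 198.1]
tool_rot: [-2.095, 0.341, 2.002]
contact_force: [-0.3, 0.2, 0.2]
finger_gap: 43.7
```

```bash
python3 -c "
from h import *
show((555.5,-173.1),296,-141)
d=snap('wrist'); cv2.imwrite('pics/w4.png',d['color'])"
```

```text
q [ 0.17  0.44 -0.43  1.82  0.26  0.9  -2.27] grasp pt [573.   53.3  34.3]
t 13.0 pos [565.9  55.5 198.1] q7 -2.27 jawhead -108.5 down [ 0.043 -0.014 -0.999] gap 43.7 turn 32.5 F [-0.3  0.2  0.2]
  shift cm in present axes [-9.54 22.01 -5.98] after turn [ -9.54  15.36 -16.86]
```

View pics/w4.png

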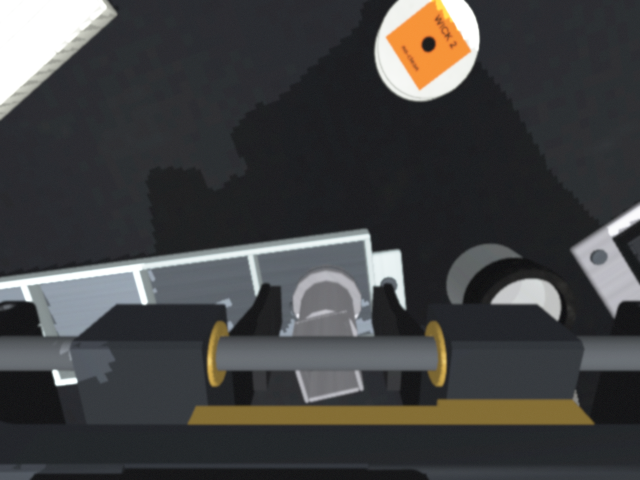

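The square nozzle stands upright in the rightmost bay, collar at about (327,297), inside the walls. Next: lift and go back for the pin.

{"op": "send_rows", "data": {"commands": "-1 0 0 0;-1.5 0 0 0;-1.5 0 0 0;-1.5 0 0 0;-1.5 0 0 0;-1.5 0 0 0;-1.5 0 0 0;0 0 0 0;0 0 0 6.2;0 0 0 6.2"}}

```text
clock: 13.88
ee_pos: [560.8, 57.6, 308.6]
tool_rot: [-1.963, 0.532, 1.868]
contact_force: [-0.1, 0.6, -0.1]
finger_gap: 43.1
```

{"op": "send_rows", "data": {"commands": "0 0 0 6.2;0 0 0 6.2;0 0 0 6.2;0 1.5 -1.7 0;0 2.5 -2.7 0;0 2.5 -2.7 0;0 2.5 -2.7 0;0 2.5 -2.7 0;0 2 -2 0;0 0 0 0", "claw": 0}}

```text
clock: 14.72
ee_pos: [567.1, -135.7, 308.1]
tool_rot: [-1.807, 0.716, 1.728]
contact_force: [-0.2, -0.3, 0.5]
finger_gap: 86.5
```

```bash
python3 -c "
from h import *
show((555.5,-173.1),200,-141)"
```

```text
q [ 0.18  0.3  -0.03  1.71  0.02  1.09 -2.2 ] grasp pt [ 573.5 -138.   144.3]
t 14.72 pos [ 567.1 -135.7  308.1] q7 -2.20 jawhead -134.2 down [ 0.039 -0.013 -0.999] gap 86.5 turn 6.8 F [-0.2 -0.3  0.5]
  shift cm in present axes [10.78  3.96 -0.76] after turn [10.78  3.85 -1.22]
```

{"op": "send_rows", "data": {"commands": "0 2 -0.5 4;0 2 -0.5 0;1.5 0 0 0;1.5 0 0 0;1.5 0 0 0;1.5 0 0 0;0 0 0 0;0 0 0 0;0 0 0 0;0 0 0 0"}}

```text
clock: 15.55
ee_pos: [545.5, -174.9, 246.7]
tool_rot: [-1.755, 0.773, 1.676]
contact_force: [-0.4, 0.4, 0.6]
finger_gap: 87.0
```

```bash
python3 -c "
from h import *
show((555.5,-173.1),200,-141)"
```

```text
q [ 0.23  0.34 -0.    1.8   0.01  0.96 -2.2 ] grasp pt [ 552.  -177.1   82.9]
t 15.55 pos [ 545.5 -174.9  246.7] q7 -2.20 jawhead -138.7 down [ 0.04  -0.013 -0.999] gap 87.0 turn 2.3 F [-0.4  0.4  0.6]
  shift cm in present axes [ 4.68 -0.42  0.24] after turn [ 4.68 -0.41  0.26]
```

{"op": "send_rows", "data": {"commands": "0 -0.45 0.3 0;1 0 0 0;1 0 0 0;1 0 0 0;1 0 0 0;0.7 0 0 0;0 0 0 0;0 0 0 0;0 0 0 0;0 0 0 0"}}

```text
clock: 16.38
ee_pos: [549.7, -169.4, 195.8]
tool_rot: [-1.756, 0.772, 1.675]
contact_force: [0.1, -0.6, 0.8]
finger_gap: 87.0
```

```bash
python3 -c "
from h import *
show((555.5,-173.1),200,-141)
d=snap('wrist'); cv2.imwrite('pics/w5.png',d['color'])"
```

```text
q [ 0.22  0.42 -0.01  1.82  0.01  0.86 -2.21] grasp pt [ 556.5 -171.6   32. ]
t 16.38 pos [ 549.7 -169.4  195.8] q7 -2.21 jawhead -138.7 down [ 0.041 -0.014 -0.999] gap 87.0 turn 2.3 F [ 0.1 -0.6  0.8]
  shift cm in present axes [-0.42  0.16 -0.06] after turn [-0.42  0.16 -0.07]
```

View pics/w5.png

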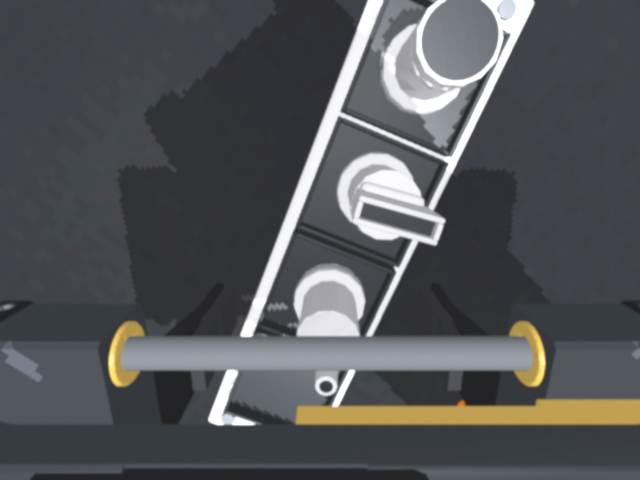

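The pin's collar is at (330,297), the same pixel as a centred grasp. Raise 4 mm, close, lift.

{"op": "send_rows", "data": {"commands": "-0.4 0 0 0;0 0 0 0;0 0 0 0;0 0 0 0;0 0 0 0;0 0 0 0;0 0 0 0;0 0 0 0;0 0 0 0;0 0 0 0", "claw": 255}}

```text
clock: 17.27
ee_pos: [550.1, -169.6, 202.3]
tool_rot: [-1.759, 0.771, 1.671]
contact_force: [-1.3, -0.4, 0.1]
finger_gap: 28.1
```

{"op": "send_rows", "data": {"commands": "0 0 0 0;0 0 0 0;0 0 0 0;0 0 0 0;-0.5 0 0 0;-1.2 0 0 0;-1.5 0 0 0;-2 0 0 0;-2 0 0 0;-2 0 0 0"}}

```text
clock: 18.1
ee_pos: [543.9, -167.7, 296.1]
tool_rot: [-1.751, 0.773, 1.681]
contact_force: [0.2, -0.8, -1.0]
finger_gap: 23.7
```

```bash
python3 -c "
from h import *
show(BAY[1],250,-110)"
```

```text
q [ 0.22  0.28 -0.    1.76  0.01  1.06 -2.21] grasp pt [ 549.7 -169.7  132.2]
t 18.1 pos [ 543.9 -167.7  296.1] q7 -2.21 jawhead -138.7 down [ 0.036 -0.012 -0.999] gap 23.7 turn -28.7 F [ 0.2 -0.8 -1. ]
  shift cm in present axes [  4.38 -20.72  18.99] after turn [  4.38 -27.29   6.71]
```

{"op": "send_rows", "data": {"commands": "0 0 0 -6;0 0 0 -6;0 0 0 -6;0 0 0 -6;0 0 0 -5;0 -2 0.5 0;0 -3 0.7 0;0 -3 0.7 0;0 -3 0.7 0;0 -3 0.7 0"}}

```text
clock: 18.93
ee_pos: [557.0, -29.0, 312.2]
tool_rot: [-2.103, 0.357, 1.988]
contact_force: [0.5, 0.6, -1.1]
finger_gap: 24.1
```

{"op": "send_rows", "data": {"commands": "0 -3 0.7 0;0 -3 0.7 0;0 -3 0.7 0;0 -1.5 0.5 0;0 0 0 0;0 0 0 0;0 0 0 0;0 0 0 0;0 0 0 0;0 0 0 0"}}

```text
clock: 19.77
ee_pos: [565.6, 87.9, 318.6]
tool_rot: [-2.111, 0.351, 1.983]
contact_force: [-0.4, 0.5, -2.2]
finger_gap: 23.6
```

```bash
python3 -c "
from h import *
show(BAY[1],200.5,-110)"
```

```text
q [-0.05  0.27 -0.22  1.73  0.11  1.1  -2.21] grasp pt [575.2  84.5 154.9]
t 19.77 pos [565.6  87.9 318.6] q7 -2.21 jawhead -108.8 down [ 0.059 -0.021 -0.998] gap 23.6 turn 1.2 F [-0.4  0.5 -2.2]
  shift cm in present axes [11.77 -2.55  0.92] after turn [11.77 -2.53  0.97]
```

{"op": "send_rows", "data": {"commands": "0 -2.5 0.9 0;0 0 0 0;4 0 0 0;3 0 0 0;0 0 0 0;0 0 0 0;0 0 0 0;0 0 0 0;0 0 0 0;0 0 0 0"}}

```text
clock: 20.6
ee_pos: [572.3, 107.9, 253.8]
tool_rot: [-2.113, 0.359, 1.968]
contact_force: [0.1, -0.2, -0.3]
finger_gap: 23.8
```

```bash
python3 -c "
from h import *
show(BAY[1],200.5,-110)"
```

```text
q [-0.09  0.36 -0.22  1.76  0.14  0.97 -2.28] grasp pt [583.4 104.5  90.2]
t 20.6 pos [572.3 107.9 253.8] q7 -2.28 jawhead -109.4 down [ 0.068 -0.021 -0.997] gap 23.8 turn 0.6 F [ 0.1 -0.2 -0.3]
  shift cm in present axes [ 5.29 -0.38  0.69] after turn [ 5.29 -0.37  0.7 ]
```

{"op": "send_rows", "data": {"commands": "0.9 -0.4 0.4 0;1 0 0 0;1 0 0 0;1 0 0 0;0.7 0 0 0;0.4 0 0 0;0 0 0 0;0 0 0 0;0 0 0 0;0 0 0 0"}}

```text
clock: 21.43
ee_pos: [574.2, 112.9, 200.4]
tool_rot: [-2.116, 0.357, 1.964]
contact_force: [-0.4, -0.7, -0.5]
finger_gap: 24.0
```

```bash
python3 -c "
from h import *
show(BAY[1],200,-110)"
```

```text
q [-0.11  0.43 -0.21  1.79  0.17  0.87 -2.31] grasp pt [585.9 109.6  36.9]
t 21.43 pos [574.2 112.9 200.4] q7 -2.31 jawhead -109.4 down [ 0.071 -0.02  -0.997] gap 24.0 turn 0.6 F [-0.4 -0.7 -0.5]
  shift cm in present axes [0.01 0.18 0.38] after turn [0.01 0.18 0.38]
```

{"op": "send_rows", "data": {"commands": "0 0 0.4 0;0 0 0 0;0.2 0 0 0;0 0 0 0;0 0 0 0;0 0 0 0;0 0 0 0;0 0 0 0;0 0 0 0;0 0 0 0"}}

```text
clock: 22.27
ee_pos: [570.8, 113.7, 199.9]
tool_rot: [-2.119, 0.357, 1.96]
contact_force: [0.1, 0.5, 0.2]
finger_gap: 24.2
```

```bash
python3 -c "
from h import *
show(BAY[1],200,-110)"
```

```text
q [-0.11  0.43 -0.21  1.8   0.17  0.86 -2.32] grasp pt [583.  110.3  36.4]
t 22.27 pos [570.8 113.7 199.9] q7 -2.32 jawhead -109.4 down [ 0.074 -0.021 -0.997] gap 24.2 turn 0.6 F [0.1 0.5 0.2]
  shift cm in present axes [-0.02  0.15  0.09] after turn [-0.02  0.15  0.08]
```

{"op": "send_rows", "data": {"commands": "0.2 0 0 0;0 0 0 0;0 0 0 0;0 0 0 0;0 0 0 0;0 0 0 0;0 0 0 0;0 0 0 0;0 0 0 0;0 0 0 0"}}

```text
clock: 23.1
ee_pos: [571.5, 113.7, 199.4]
tool_rot: [-2.12, 0.358, 1.958]
contact_force: [0.2, -0.6, 1.0]
finger_gap: 23.5
```

{"op": "send_rows", "data": {"commands": "0.2 0 0 0;0 0 0 0;0 0 0 0;0 0 0 0;0 0 0 0;0 0 0 0;0 0 0 0;0 0 0 0;0 0 0 0;0 0 0 0"}}

```text
clock: 23.93
ee_pos: [571.8, 113.8, 199.1]
tool_rot: [-2.121, 0.358, 1.958]
contact_force: [-0.4, 0.2, 1.8]
finger_gap: 23.7
```

{"op": "send_rows", "data": {"commands": "0 0 0 0;0 0 0 0;0 0 0 0;0 0 0 0;0 0 0 0;0 0 0 0;0 0 0 0;0 0 0 0;0 0 0 0;0 0 0 0", "claw": 128}}

```text
clock: 24.77
ee_pos: [571.6, 113.8, 198.5]
tool_rot: [-2.12, 0.358, 1.958]
contact_force: [0.6, 1.1, 0.1]
finger_gap: 42.9
```

```bash
python3 -c "
from h import *
show((576,-226.5),296,-141)
d=snap('wrist'); cv2.imwrite('pics/w6.png',d['color'])"
```

```text
q [-0.11  0.43 -0.21  1.8   0.17  0.86 -2.32] grasp pt [584.  110.3  35. ]
t 24.77 pos [571.6 113.8 198.5] q7 -2.32 jawhead -109.4 down [ 0.075 -0.021 -0.997] gap 42.9 turn 31.6 F [0.6 1.1 0.1]
  shift cm in present axes [ -9.07  31.98 -11.2 ] after turn [ -9.07  21.39 -26.28]
```

View pics/w6.png

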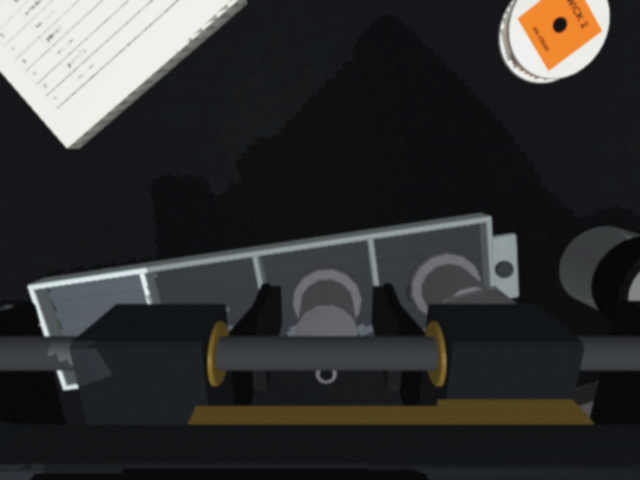

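Pin is upright in the second bay from the right (collar near (327,297)), with the square beside it at (447,285). Next is the slot. I'll rise and return in larger rows to undo the tilt that has built up.

{"op": "send_rows", "data": {"commands": "-2 0 0 0;-4 0 0 0;-4 0 0 0;-2 0 0 0;0 0 0 6.2;0 0 0 6.2;0 0 0 6.2;0 0 0 6.2;0 0 0 6.2;0 0 0 0"}}

```text
clock: 25.65
ee_pos: [562.0, 115.2, 317.8]
tool_rot: [-1.851, 0.699, 1.723]
contact_force: [0.5, -0.1, -0.7]
finger_gap: 43.4
```

{"op": "send_rows", "data": {"commands": "0 2.5 -3 0;0 2.5 -3 0;0 2.5 -3 0;0 2.5 -3 0;0 2.5 -3 0;0 2.5 -3 0;0 2.5 -3 0;0 2.5 -3 0;0 0 0 0;0 0 0 0", "claw": 0}}

```text
clock: 26.48
ee_pos: [607.5, -200.8, 327.7]
tool_rot: [-1.868, 0.673, 1.74]
contact_force: [0.2, 1.4, 0.3]
finger_gap: 86.8
```

```bash
python3 -c "
from h import *
show((576,-226.5),200,-141)"
```

```text
q [ 0.03  0.39  0.27  1.56 -0.11  1.13 -1.96] grasp pt [ 617.8 -204.4  164.1]
t 26.48 pos [ 607.5 -200.8  327.7] q7 -1.96 jawhead -131.0 down [ 0.063 -0.022 -0.998] gap 86.8 turn 10.0 F [0.2 1.4 0.3]
  shift cm in present axes [12.53  4.73  2.49] after turn [12.53  5.09  1.63]
```

{"op": "send_rows", "data": {"commands": "0 0 0 7;0 2.5 0.9 0;0 2.5 0.9 0;0 0 0 0;1.3 0 0 0;1.3 0 0 0;1.3 0 0 0;1.3 0 0 0;1.3 0 0 0;1.3 0 0 0"}}

```text
clock: 27.32
ee_pos: [565.2, -216.2, 239.2]
tool_rot: [-1.788, 0.748, 1.663]
contact_force: [-0.4, -0.1, -0.0]
finger_gap: 86.7
```

```bash
python3 -c "
from h import *
show((576,-226.5),200,-141)"
```

```text
q [ 0.06  0.42  0.29  1.74 -0.15  0.94 -2.  ] grasp pt [ 576.  -218.6   75.6]
t 27.32 pos [ 565.2 -216.2  239.2] q7 -2.00 jawhead -137.5 down [ 0.066 -0.015 -0.998] gap 86.7 turn 3.5 F [-0.4 -0.1 -0. ]
  shift cm in present axes [ 3.92  0.68 -0.37] after turn [ 3.92  0.66 -0.41]
```

{"op": "send_rows", "data": {"commands": "0 0.7 -0.4 0;0 0 0 0;1 0 0 0;1 0 0 0;1 0 0 0;0.7 0 0 0;0 0 0 0;0 0 0 0;0 0 0 0;0 0 0 0"}}

```text
clock: 28.15
ee_pos: [566.1, -221.5, 192.7]
tool_rot: [-1.786, 0.743, 1.673]
contact_force: [0.7, -0.1, 0.9]
finger_gap: 87.0
```

```bash
python3 -c "
from h import *
show((576,-226.5),200,-141)
d=snap('wrist'); cv2.imwrite('pics/w7.png',d['color'])"
```

```text
q [ 0.08  0.48  0.27  1.76 -0.18  0.86 -1.96] grasp pt [ 575.9 -223.3   29. ]
t 28.15 pos [ 566.1 -221.5  192.7] q7 -1.96 jawhead -137.2 down [ 0.06  -0.011 -0.998] gap 87.0 turn 3.8 F [ 0.7 -0.1  0.9]
  shift cm in present axes [-0.72  0.18 -0.27] after turn [-0.72  0.17 -0.29]
```

View pics/w7.png

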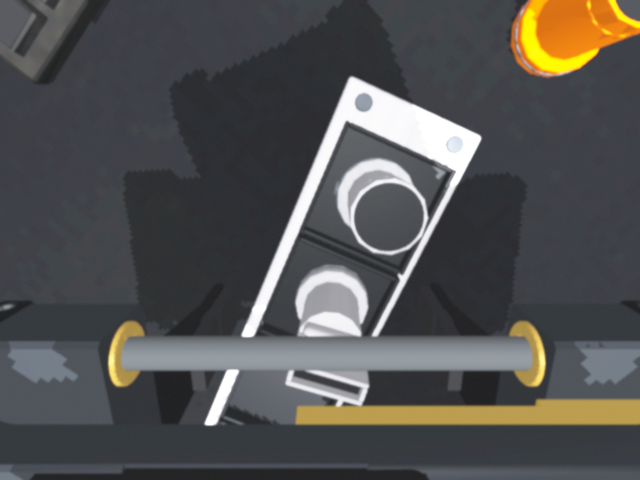

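Slot collar is centred at (331,299), but the tool is 7 mm low. I'll raise it before closing so the fingertips clear the cup wall.

{"op": "send_rows", "data": {"commands": "-0.8 0 0 0;0 0 0 0;0 0 0 0;0 0 0 0;0 0 0 0;0 0 0 0;0 0 0 0;0 0 0 0;0 0 0 0;0 0 0 0"}}

```text
clock: 29.03
ee_pos: [566.1, -221.6, 203.6]
tool_rot: [-1.788, 0.742, 1.67]
contact_force: [0.5, -0.1, 0.7]
finger_gap: 87.0
```

{"op": "send_rows", "data": {"commands": "0 0 0 0;0 0 0 0;0 0 0 0;0 0 0 0;0 0 0 0;0 0 0 0;0 0 0 0;0 0 0 0;0 0 0 0;0 0 0 0", "claw": 255}}

```text
clock: 29.87
ee_pos: [566.0, -221.5, 203.3]
tool_rot: [-1.788, 0.742, 1.671]
contact_force: [-0.3, -0.9, -0.2]
finger_gap: 28.6
```

{"op": "send_rows", "data": {"commands": "0 0 0 0;0 0 0 0;0 0 0 0;0 0 0 0;-1 0 0 0;-2 0 0 0;-3 0 0 0;-3 0 0 0;-1 0 0 0;0 0 0 0"}}

```text
clock: 30.7
ee_pos: [558.4, -220.0, 307.8]
tool_rot: [-1.784, 0.744, 1.675]
contact_force: [-0.8, 0.1, -1.8]
finger_gap: 24.4
```

```bash
python3 -c "
from h import *
show(BAY[2],250,-112)"
```

```text
q [ 0.05  0.33  0.31  1.69 -0.12  1.08 -2.  ] grasp pt [ 568.  -221.8  144.1]
t 30.7 pos [ 558.4 -220.   307.8] q7 -2.00 jawhead -137.2 down [ 0.058 -0.011 -0.998] gap 24.4 turn -25.2 F [-0.8  0.1 -1.8]
  shift cm in present axes [  5.49 -27.78  26.97] after turn [  5.49 -36.62  12.58]
```

{"op": "send_rows", "data": {"commands": "0 0 0 -6;0 0 0 -6;0 0 0 -6;0 0 0 -6;0 -2 0.7 0;0 -2 0.7 0;0 -2 0.7 0;0 -2 0.7 0;0 -2 0.7 0;0 -2 0.7 0"}}

```text
clock: 31.53
ee_pos: [561.8, -93.4, 297.4]
tool_rot: [-2.059, 0.401, 1.955]
contact_force: [1.1, 1.1, -1.1]
finger_gap: 24.7
```

{"op": "send_rows", "data": {"commands": "0 -2 0.7 0;0 -2 0.7 0;0 -2 0.7 0;0 -2 0.7 0;0 -2 0.7 0;0 -2 0.7 0;0 -2 0.7 0;0 -2 0.7 0;0 -2 0.7 0;0 -2 0.7 0"}}

```text
clock: 32.37
ee_pos: [569.5, 129.4, 282.4]
tool_rot: [-2.046, 0.404, 1.972]
contact_force: [-0.0, -0.6, -1.1]
finger_gap: 24.1
```

```bash
python3 -c "
from h import *
show(BAY[2],201.5,-112)"
```

```text
q [-0.36  0.33  0.06  1.74  0.    1.05 -2.27] grasp pt [575.  127.2 118.5]
t 32.37 pos [569.5 129.4 282.4] q7 -2.27 jawhead -112.4 down [ 0.034 -0.013 -0.999] gap 24.1 turn -0.4 F [-0.  -0.6 -1.1]
  shift cm in present axes [ 8.09 -4.06  0.13] after turn [ 8.09 -4.06  0.1 ]
```

{"op": "send_rows", "data": {"commands": "0 -1.9 0.1 0;0 -1.9 0.1 0;0 0 0 0;1 0 0 0;1 0 0 0;1 0 0 0;1 0 0 0;1 0 0 0;0.5 0 0 0;0 0 0 0"}}

```text
clock: 33.2
ee_pos: [580.1, 168.6, 211.9]
tool_rot: [-2.038, 0.405, 1.989]
contact_force: [-1.4, -0.4, -1.3]
finger_gap: 24.2
```

```bash
python3 -c "
from h import *
show(BAY[2],201.5,-112)"
```

```text
q [-0.4   0.45  0.04  1.73  0.    0.95 -2.32] grasp pt [583.7 166.2  47.9]
t 33.2 pos [580.1 168.6 211.9] q7 -2.32 jawhead -112.2 down [ 0.022 -0.015 -1.   ] gap 24.2 turn -0.2 F [-1.4 -0.4 -1.3]
  shift cm in present axes [ 1.06 -0.14 -0.83] after turn [ 1.06 -0.14 -0.83]
```

{"op": "send_rows", "data": {"commands": "0 -0.1 -0.8 0;0 0 0 0;0.4 0 0 0;0.3 0 0 0;0 0 0 0;0 0 0 0;0 0 0 0;0 0 0 0;0 0 0 0;0 0 0 0"}}

```text
clock: 34.03
ee_pos: [589.9, 165.7, 206.2]
tool_rot: [-2.04, 0.404, 1.985]
contact_force: [-0.4, -0.1, -1.9]
finger_gap: 24.8
```

```bash
python3 -c "
from h import *
show(BAY[2],201.5,-112)"
```

```text
q [-0.39  0.48  0.04  1.71  0.    0.94 -2.31] grasp pt [593.9 163.5  42.3]
t 34.03 pos [589.9 165.7 206.2] q7 -2.31 jawhead -112.2 down [ 0.025 -0.014 -1.   ] gap 24.8 turn -0.2 F [-0.4 -0.1 -1.9]
  shift cm in present axes [0.47 0.   0.21] after turn [ 0.47 -0.    0.21]
```

{"op": "send_rows", "data": {"commands": "0.3 0 0.1 0;0.2 0 0 0;0 0 0 0;0 0 0 0;0 0 0 0;0 0 0 0;0 0 0 0;0 0 0 0;0 0 0 0;0 0 0 0"}}

```text
clock: 34.87
ee_pos: [589.1, 166.2, 201.7]
tool_rot: [-2.04, 0.403, 1.984]
contact_force: [-0.6, -0.9, 1.9]
finger_gap: 24.6
```

```bash
python3 -c "
from h import *
show(BAY[2],201.5,-112)"
```

```text
q [-0.39  0.48  0.04  1.71  0.    0.93 -2.31] grasp pt [593.3 164.   37.7]
t 34.87 pos [589.1 166.2 201.7] q7 -2.31 jawhead -112.2 down [ 0.026 -0.013 -1.   ] gap 24.6 turn -0.2 F [-0.6 -0.9  1.9]
  shift cm in present axes [0.01 0.03 0.12] after turn [0.01 0.03 0.12]
```

{"op": "send_rows", "data": {"commands": "0 0 0 0;0 0 0 0;0 0 0 0;0 0 0 0;0 0 0 0;0 0 0 0;0 0 0 0;0 0 0 0;0 0 0 0;0 0 0 0", "claw": 128}}

```text
clock: 35.7
ee_pos: [589.2, 166.3, 201.3]
tool_rot: [-2.041, 0.403, 1.983]
contact_force: [-0.1, -0.0, -0.5]
finger_gap: 43.2
```

```bash
python3 -c "
from h import *
show((594,-276.5),300,-141)
d=snap('wrist'); cv2.imwrite('pics/w8.png',d['color'])"
```

```text
q [-0.39  0.48  0.04  1.71  0.    0.93 -2.31] grasp pt [593.5 164.2  37.4]
t 35.7 pos [589.2 166.3 201.3] q7 -2.31 jawhead -112.2 down [ 0.026 -0.013 -1.   ] gap 43.2 turn 28.8 F [-0.1 -0.  -0.5]
  shift cm in present axes [ -9.28  40.8  -16.98] after turn [ -9.28  27.58 -34.53]
```

View pics/w8.png

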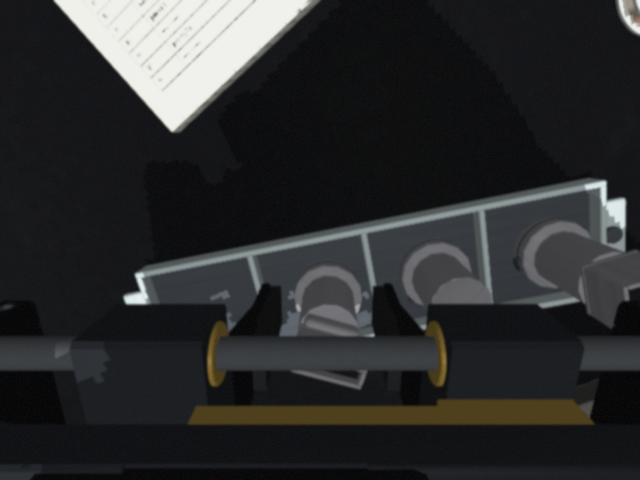

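Slot stands in the third bay, collar near (328,292). Three are placed in order; the round one is next.

{"op": "send_rows", "data": {"commands": "-2 0 0 0;-4 0 0 0;-4 0 0 0;-2 0 0 0;0 0 0 6;0 0 0 6;0 0 0 6;0 0 0 6;0 0 0 5;0 0 0 0"}}

```text
clock: 36.58
ee_pos: [586.1, 166.1, 322.6]
tool_rot: [-1.768, 0.754, 1.73]
contact_force: [-0.7, -0.5, 0.8]
finger_gap: 43.1
```

{"op": "send_rows", "data": {"commands": "0 2.3 -2.9 0;0 2.3 -2.9 0;0 2.3 -2.9 0;0 2.3 -2.9 0;0 2.3 -2.9 0;0 2.3 -2.9 0;0 2.3 -2.9 0;0 2.3 -2.9 0;0 2.3 -2.9 0;0 2.3 -2.9 0", "claw": 0}}

```text
clock: 37.42
ee_pos: [628.9, -199.8, 325.6]
tool_rot: [-1.79, 0.713, 1.763]
contact_force: [0.8, 0.4, 0.3]
finger_gap: 86.5
```

```bash
python3 -c "
from h import *
show((594,-276.5),202,-141)"
```

```text
q [-0.18  0.5   0.58  1.49 -0.28  1.22 -1.9 ] grasp pt [ 631.  -200.9  161.7]
t 37.42 pos [ 628.9 -199.8  325.6] q7 -1.90 jawhead -133.6 down [ 0.013 -0.007 -1.   ] gap 86.5 turn 7.4 F [0.8 0.4 0.3]
  shift cm in present axes [12.37  8.07 -2.36] after turn [12.37  7.7  -3.38]
```

{"op": "send_rows", "data": {"commands": "0 0 0 5;0 2.6 -1 0;0 2.6 -1 0;0 2.6 -1 0;0 0 0 0;1.5 0 0 0;1.5 0 0 0;1.5 0 0 0;1.5 0 0 0;0 0 0 0"}}

```text
clock: 38.25
ee_pos: [584.8, -292.5, 259.5]
tool_rot: [-1.721, 0.777, 1.705]
contact_force: [-0.6, -0.2, -0.2]
finger_gap: 87.1
```

```bash
python3 -c "
from h import *
show((594,-276.5),202,-141)"
```

```text
q [-0.04  0.56  0.59  1.57 -0.34  1.11 -1.79] grasp pt [ 586.4 -292.6   95.5]
t 38.25 pos [ 584.8 -292.5  259.5] q7 -1.79 jawhead -139.0 down [ 0.009 -0.001 -1.   ] gap 87.1 turn 2.0 F [-0.6 -0.2 -0.2]
  shift cm in present axes [ 5.75 -1.59  0.75] after turn [ 5.75 -1.56  0.81]
```

{"op": "send_rows", "data": {"commands": "0 -1.6 0.75 0;0 0 0 0;0 0 0 0;1 0 0 0;1 0 0 0;1 0 0 0;1 0 0 0;1 0 0 0;0 0 0 0;0 0 0 0"}}

```text
clock: 39.08
ee_pos: [592.0, -276.6, 203.6]
tool_rot: [-1.718, 0.771, 1.71]
contact_force: [-0.4, 0.3, 0.3]
finger_gap: 87.1
```

```bash
python3 -c "
from h import *
show((594,-276.5),202,-141)
d=snap('wrist'); cv2.imwrite('pics/w9.png',d['color'])"
```

```text
q [-0.04  0.62  0.56  1.61 -0.38  1.02 -1.79] grasp pt [ 593.2 -275.8   39.6]
t 39.08 pos [ 592.  -276.6  203.6] q7 -1.79 jawhead -138.8 down [ 0.007  0.005 -1.   ] gap 87.1 turn 2.2 F [-0.4  0.3  0.3]
  shift cm in present axes [ 0.16 -0.02 -0.1 ] after turn [ 0.16 -0.02 -0.1 ]
```

View pics/w9.png

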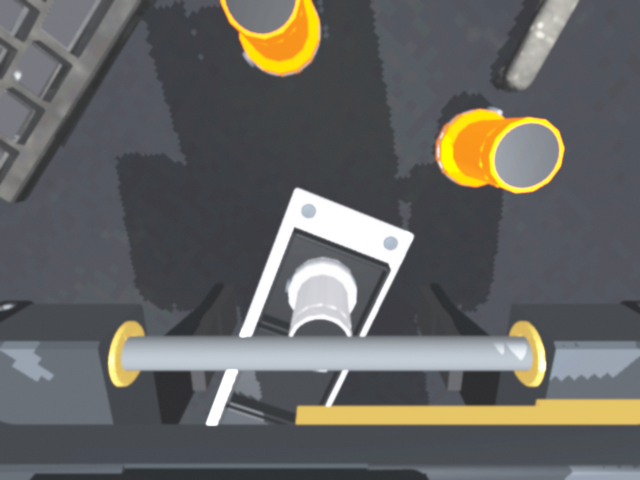

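Round nozzle (grey steel, in its cup) has its collar at (322,291). The orange ones at (280,35) and (480,150) are outside the rack. I'll nudge -2.5 mm along the jaws, close and lift.

{"op": "send_rows", "data": {"commands": "0 -0.3 0 0;0 0 0 0;0 0 0 0;0 0 0 0;0 0 0 0;0 0 0 0;0 0 0 0;0 0 0 0;0 0 0 0;0 0 0 0", "claw": 255}}

```text
clock: 39.97
ee_pos: [595.2, -274.6, 205.9]
tool_rot: [-1.721, 0.77, 1.707]
contact_force: [-0.5, -0.6, -0.3]
finger_gap: 28.2
```

{"op": "send_rows", "data": {"commands": "0 0 0 0;0 0 0 0;0 0 0 0;0 0 0 0;-1 0 0 0;-2 0 0 0;-3 0 0 0;-3 0 0 0;-1 0 0 0;0 0 0 0"}}

```text
clock: 40.8
ee_pos: [593.2, -274.9, 310.5]
tool_rot: [-1.717, 0.772, 1.711]
contact_force: [0.2, 0.2, -0.9]
finger_gap: 23.6
```

```bash
python3 -c "
from h import *
show(BAY[3],250,-114)"
```

```text
q [-0.08  0.51  0.62  1.52 -0.31  1.2  -1.84] grasp pt [ 594.1 -274.1  146.5]
t 40.8 pos [ 593.2 -274.9  310.5] q7 -1.84 jawhead -138.8 down [ 0.006  0.005 -1.   ] gap 23.6 turn -24.8 F [ 0.2  0.2 -0.9]
  shift cm in present axes [  6.29 -33.06  36.59] after turn [  6.29 -45.37  19.32]
```

{"op": "send_rows", "data": {"commands": "0 0 0 -6;0 0 0 -6;0 0 0 -6;0 0 0 -6;0 -2.2 0.95 0;0 -2.2 0.95 0;0 -2.2 0.95 0;0 -2.2 0.95 0;0 -2.2 0.95 0;0 -2.2 0.95 0"}}

```text
clock: 41.63
ee_pos: [590.2, -131.8, 301.7]
tool_rot: [-1.984, 0.424, 1.992]
contact_force: [0.0, 0.0, -0.7]
finger_gap: 24.0
```

{"op": "send_rows", "data": {"commands": "0 -2.2 0.95 0;0 -2.2 0.95 0;0 -2.2 0.95 0;0 -2.2 0.95 0;0 -2.2 0.95 0;0 -2.2 0.95 0;0 -2.2 0.95 0;0 -2.2 0.95 0;0 -2.2 0.95 0;0 -2.2 0.95 0"}}

```text
clock: 42.47
ee_pos: [588.3, 120.8, 290.4]
tool_rot: [-1.971, 0.428, 2.008]
contact_force: [0.5, 0.3, -1.7]
finger_gap: 23.8
```

```bash
python3 -c "
from h import *
show(BAY[3],204,-114)"
```

```text
q [-0.59  0.39  0.4   1.68 -0.17  1.13 -2.14] grasp pt [585.3 121.1 126.4]
t 42.47 pos [588.3 120.8 290.4] q7 -2.14 jawhead -114.1 down [-0.018  0.002 -1.   ] gap 23.8 turn -0.1 F [ 0.5  0.3 -1.7]
  shift cm in present axes [ 8.62 -9.71  2.3 ] after turn [ 8.62 -9.72  2.28]
```

{"op": "send_rows", "data": {"commands": "0 -2.3 0.4 0;0 -2.3 0.4 0;0 -2.3 0.4 0;0 -2.2 0.4 0;0 0 0 0;0 0 0 0;1 0 0 0;1 0 0 0;1 0 0 0;0 0 0 0"}}

```text
clock: 43.3
ee_pos: [605.7, 219.9, 246.2]
tool_rot: [-1.965, 0.426, 2.027]
contact_force: [-1.1, -0.6, -1.5]
finger_gap: 23.6
```

```bash
python3 -c "
from h import *
show(BAY[3],204,-114)"
```

```text
q [-0.68  0.52  0.35  1.58 -0.2   1.1  -2.26] grasp pt [600.6 219.9  82.3]
t 43.3 pos [605.7 219.9 246.2] q7 -2.26 jawhead -113.7 down [-0.031 -0.    -1.   ] gap 23.6 turn 0.3 F [-1.1 -0.6 -1.5]
  shift cm in present axes [ 4.22 -0.07 -0.32] after turn [ 4.22 -0.07 -0.32]
```

{"op": "send_rows", "data": {"commands": "1 0 -0.2 0;1 0 0 0;1 0 0 0;0.5 0 0 0;0.3 0 0 0;0 0 0 0;0 0 0 0;0 0 0 0;0 0 0 0;0 0 0 0"}}

```text
clock: 44.13
ee_pos: [606.9, 216.2, 204.0]
tool_rot: [-1.963, 0.43, 2.025]
contact_force: [-0.3, -0.0, -0.8]
finger_gap: 23.9
```

```bash
python3 -c "
from h import *
show(BAY[3],204,-114)"
```

```text
q [-0.66  0.57  0.33  1.61 -0.22  1.03 -2.24] grasp pt [601.8 216.1  40.1]
t 44.13 pos [606.9 216.2 204. ] q7 -2.24 jawhead -113.9 down [-0.031 -0.001 -1.   ] gap 23.9 turn 0.1 F [-0.3 -0.  -0.8]
  shift cm in present axes [-0.   -0.32  0.06] after turn [-0.   -0.32  0.06]
```

{"op": "send_rows", "data": {"commands": "0.2 0 0 0;0 0 0 0;0 0 0 0;0 0 0 0;0 0 0 0;0 0 0 0;0 0 0 0;0 0 0 0;0 0 0 0;0 0 0 0"}}

```text
clock: 44.97
ee_pos: [607.2, 216.5, 203.9]
tool_rot: [-1.963, 0.429, 2.024]
contact_force: [-0.5, 0.5, 1.1]
finger_gap: 23.5
```

{"op": "send_rows", "data": {"commands": "0.2 0 0 0;0 0 0 0;0 0 0 0;0 0 0 0;0 0 0 0;0 0 0 0;0 0 0 0;0 0 0 0;0 0 0 0;0 0 0 0"}}

```text
clock: 45.8
ee_pos: [607.3, 216.5, 203.9]
tool_rot: [-1.962, 0.428, 2.024]
contact_force: [-0.3, -0.0, 0.8]
finger_gap: 23.5
```

Contact shows (+1 N, and the descent has stopped), so I release and lift away.

{"op": "send_rows", "data": {"commands": "0 0 0 0;0 0 0 0;0 0 0 0;0 0 0 0;0 0 0 0;0 0 0 0;0 0 0 0;0 0 0 0;0 0 0 0;0 0 0 0", "claw": 128}}

```text
clock: 46.63
ee_pos: [607.3, 216.5, 203.6]
tool_rot: [-1.963, 0.428, 2.024]
contact_force: [-0.1, 0.3, -0.2]
finger_gap: 43.2
```

{"op": "send_rows", "data": {"commands": "-1 0 0 0;-2 0 0 0;-3 0 0 0;-3 0 0 0;-3 0 0 0;-3 0 0 0;0 0 0 0;0 3 0 0;0 3 0 0;0 3 0 0"}}

```text
clock: 47.47
ee_pos: [574.8, 138.1, 367.5]
tool_rot: [-1.969, 0.416, 2.026]
contact_force: [0.6, 0.3, 0.5]
finger_gap: 43.3
```

{"op": "send_rows", "data": {"commands": "0 3.5 0 0;0 3.5 0 0;0 3.5 0 0;0 3.5 0 0;0 3.5 0 0;0 3.5 0 0;0 3.5 0 0;0 3.5 0 0;0 0 0 0;0 0 0 0"}}

```text
clock: 48.3
ee_pos: [452.7, -138.2, 376.1]
tool_rot: [-1.97, 0.416, 2.007]
contact_force: [0.7, 0.8, 0.4]
finger_gap: 43.3
```

```bash
python3 -c "
from h import *
show(BAY[3],204,-114)
d=snap('top'); a=cv2.resize(d['color'][180:300,135:465],None,fx=2.4,fy=2.4,interpolation=cv2.INTER_CUBIC)
e=snap('scene'); b=cv2.resize(e['color'][190:330,140:430],(792,382),interpolation=cv2.INTER_CUBIC)[:300]
cv2.imwrite('pics/f.png',np.vstack([a,b])); print(a.shape)" || true
```

```text
q [-0.39 -0.    0.6   1.91 -0.    1.25 -1.78] grasp pt [ 450.  -136.7  212.1]
t 48.3 pos [ 452.7 -138.2  376.1] q7 -1.78 jawhead -114.0 down [-0.016  0.009 -1.   ] gap 43.3 turn 0.0 F [0.7 0.8 0.4]
  shift cm in present axes [ 17.28 -38.69   0.2 ] after turn [ 17.28 -38.69   0.23]
(288, 792, 3)
```

View pics/f.png

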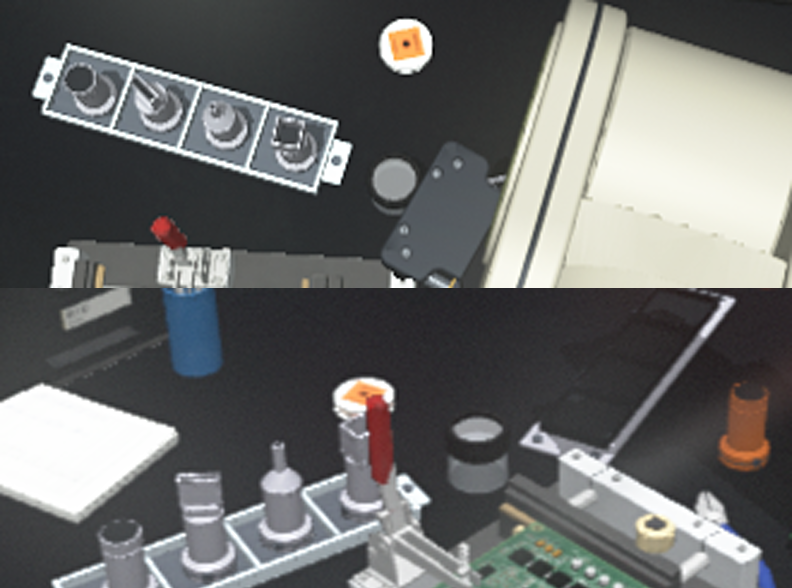

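All four stand upright inside their bays, left to right round, slot, pin, square. The rack is empty and the arm is clear.

```bash
python3 -c "
from h import *
print(arm.finish_job())"
```

```text
the job is handed in; nothing more can be done
None
```

All four nozzles are now in the magazine in reverse order. The rack ran square, pin, slot, round from left to right; the bays now hold round, slot, pin, square. I handed the job in at about 48 s of the 96 s allowed.

- **Final check:** the last top and side views show each nozzle upright on its collar inside its own bay, the rack empty, and the gripper well clear. The red lever hides part of the square nozzle in the side view. Its collar shows in the top view and in the close view after release.
- **Limits:** the largest force I read was about 2 N. I read forces only at the end of each call, not continuously.
- **Orange look-alikes:** I did not touch them.
- **What disagreed:**
  - The tool tilted by up to about 4.5° during fast moves. I corrected for it by steering the grasp point.
  - Close-up camera positions differed from the top view by up to about 5 mm, which is within the room in the grip and the bays.

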